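# Third hand: hold a V-block against the sprung stop of a bar fixture

## Robot

A 6-joint arm with a two-finger parallel gripper is mounted at the origin on a cart in front of the work surface, level with it; the furniture and walls round the work are solid. World frame = base frame: x ahead of the robot, y to its left, z up, the work surface at z = 0. Lengths are in m, angles in rad, forces in N, time in s.
With the tool pointing down it reaches from about 0.35 to 0.975 m from the base axis. Payload 4.9 kg.
Tool frame: the origin (TCP) lies at the very end of the fingers, on their centre line; the grasp point (between the pads) lies 19 mm behind it; x points along the fingers, y is the direction in which the jaws open and shut, and the axes are right-handed (so a half turn about x gives the same grasp; the last joint's range is limited). The gripper opens to 85 mm and grips with 20 to 120 N. Pads are 22 mm wide; open, the fingers measure 114 mm over their backs; the gripper's body (76 mm by 85 mm) begins 54 mm behind the grasp point. The pads swing forward as they close: fully open they stand 13 mm farther back than shut.
Start: joints at [1.087, 0.053, 1.613, -0, 1.476, -0.119], TCP at [0.223, 0.584, 0.231] pointing down, gripper open.
Joint ranges: [-3.01, 3.01], [-1.01, 2.22], [0.06, 2.58], [-1.02, 4.17], [0.09, 2.62], [-3.14, 3.14]. Speed limits (rad/s): [2.57, 2.57, 3.14, 3.14, 3.14, 3.14].

## Interface

Orientations are given as a unit quaternion [w, x, y, z].
In Python, from plant import manip gives the robot as it stands.
- The arm moves only by the tool play_rows, never from a script. Its argument "plan" is a list of rows, each a list of 5 numbers: the shift along the tool's x, y, z in mm, then the turn about the tool's x in rad, then the closure, from -1 (fully open) to 1 (shut). A call has 1 to 8 rows; each row is the pose to reach, as a shift and turn from the pose commanded when the call began, along the tool's axes at that moment; what a row does not reach only later rows make up. A row lasts 1/8 s, in which the tool goes at most 62.5 mm and 10.7 degrees, less where a joint would pass 70% of its speed; a pose out of reach is approached as far as the arm can. A call with a gripper value outside its range is refused whole. The fingers move at their own pace and stop on an object; the grip force is fixed at half the most. Time passes only in rows, so rows that repeat a pose let the fingers close. It gives the time, the measured TCP pose, the force and the opening at its end, in the units of the state.
- manip.state(): the state, without advancing time (a new reading comes with each control period).
- manip.grab_frame(name): name is "scene" or "top" or "wrist"; returns a dict with "img" (420x560x3 uint8, red, green, blue), "range_z" (420x560 float32, m along the optical axis (not along the pixel's ray), 0 where there is no reading), "fx", "fy", "cx", "cy" (pixels), "origin" and "rotation" of the camera in the world. Camera axes: x right, y up, looking along -z (the intrinsics and any distortion apply to the point x, -y, -z); pixel columns grow to the right and rows downward; lengths in m; the calibration is good to about 2 mm. A picture is of the moment at which its call begins.
- manip.job_done(): hands the job in, once; it reports no verdict.
The state is a dict: "time": time; "joint_pos": joint angles; "joint_vel": joint speeds; "joint_efforts": joint torques, N m; "tool_pos": TCP position; "tool_rot": TCP orientation; "contact_force": force on the tool from outside, world axes, zero at the start; "ft_torque": the same for the moment, N m; "gripper_width": opening from 0.0 (shut) to 1.0 (fully open).
Only numpy, scipy, OpenCV 4.12 (cv2) and the standard library are available. Lean on these libraries where they do the work, as an engineer would, in place of code of your own. Each camera call takes 0.05 s, during which the arm holds its last target. There are 200 camera calls.

## Task

Pick up the upturned V-block and set it astride the round bar of the fixture, clear of the stop, then let go of it so that it sits balanced on the bar by itself for a second. Then slide it along the bar against the sprung stop and press steadily until the stop is pushed in about 10 mm, half its travel (about 10 N; never bottom it), with the V-block still sitting square astride the bar. Finish while holding it pressed there, so that a colleague can clamp it; leave the other things on the bench alone.

Things in the scene. Friction and masses are not known exactly. Their poses are not given: they have to be found in the camera images.
- v_block: grey steel V-block, 38 (x, along the V) x 40 (y) x 35 mm, 0.2-0.4 kg, upturned (V down), used that way up, either end first. It starts with the V pointing away from the robot within 35 degrees. Origin: centre of its flat base, now the TOP face; own z points down. 90 degree V 15.4 mm deep, mouth 32 mm, apex 19.6 mm below the top face. Grip from above across y (40 mm).
- bar_fixture: fixed bar fixture, place and yaw vary: dark base plate 220 (x) x 80 (y) x 12 mm, origin under its centre on the bench, z up. Round steel bar along x over y = 0, x = -104 to 80 mm, lies in a low aluminium cradle (x = -102 to -78, 36 wide, no higher than the bar's axis) and a tall post (x = 80 to 104, 36 wide, top 104 mm above the bench) that carries the stop.
- bar_axis (a point): point on the axis of the bar (30 mm diameter), 60 mm above the bench, at x = -45 mm of the fixture, amid the free length; axes as the fixture's (x along the bar to the stop). A V-block astride the bar has its top face 40.8 mm above the axis, its lower edges 5.4 mm above it; centred over this point it is 61 mm short of the stop.
- stop_face (a point): centre of the flat face of the sprung stop, a steel pad 10 (x) x 32 (y) x 24 (z) mm just above the bar, on a rod that slides into the post; the face looks to -x of the fixture and lies at x = 35 mm, 89 mm above the bench, when out. It moves with the stop.
- stop (a joint): travel of the sprung stop along the fixture's +x, in m: 0 = out (as it starts), 0.020 = bottomed. The spring gives 1 N per mm (1000 N/m), no preload, so 0.010 is 10 N. A black ring on its rod reaches the face of the post at 0.010.
- grease_tin: bystander: low round tin 67 mm across, 29 mm high; origin at the centre of its underside
- marker: bystander: marker pen, 137 mm long (y), 17 mm high, lying; origin at the centre of its underside
- hex_key: bystander: small hex key, 31 x 77 x 5 mm, lying flat; origin at the centre of its underside
Not all that is in view belongs to the job. What is shaped like the v_block but pink or yellow is not meant.

How it is judged:
By the outcome, as a careful person would: the job done as asked, in the order asked, and still so for the second after the job is handed in, while the arm keeps its last pose, push and grip.
It also fails if it takes over 40 s, if anything falls off the work surface, if the arm or the gripper's body presses on something with over 40 N, if the wrist force passes 120 N, or if a joint passes its speed limit or range.

## Working session

There is one attempt and no reset: what is moved stays moved. The work goes in short steps, Python scripts to look and compute and a tool call to move; the robot and the scene stay as the last step left them, time stands still between calls to the robot, and variables do not carry over. Pictures are saved under pics/ and viewed, about 8 in all and at most 12, crops included, and the job is handed in when it is done.

Besides the shell and the picture viewer there is one more tool, called after "Request:" as a command line: name --pt "numbers of a row" for each row, then --argument value for the rest. play_rows: Moves the arm, as the interface text tells. Its arguments: {"type":"object","properties":{"plan":{"type":"array"}},"required":["plan"]}

```bash
mkdir -p pics; ls; cat > h.py <<'E'
import numpy as np, cv2
from plant import manip
def grab(n):
    f=manip.grab_frame(n); np.savez('%s.npz'%n,**{k:np.asarray(v) for k,v in f.items()}); return f
def load(n): return dict(np.load('%s.npz'%n))
def cloud(f):
    z=f['range_z'];v,u=np.mgrid[:z.shape[0],:z.shape[1]]
    p=np.stack([(u-f['cx'])/f['fx']*z,-(v-f['cy'])/f['fy']*z,-z],-1)
    P=p@np.asarray(f['rotation']).T+np.asarray(f['origin']); P[z==0]=np.nan; return P
def save(n,im,crop=None,s=1):
    if crop: a,b,c,d=crop; im=im[b:d,a:c]
    cv2.imwrite('pics/'+n,cv2.resize(im[:,:,::-1],None,fx=s,fy=s,interpolation=cv2.INTER_CUBIC))
E
python3 - <<'E'
from h import *
s=grab('scene');t=grab('top')
print([k for k in s], t['origin'],t['rotation'],t['fx'])
save('a.png',np.hstack([cv2.resize(s['img'],(400,300)),cv2.resize(t['img'],(400,300))]))
save('t.png',t['img'],s=1.4)
print(manip.state())
E
```

```text
pics
['img', 'range_z', 'fx', 'fy', 'cx', 'cy', 'origin', 'rotation'] [ 0.36028869 -0.0197685   0.93492759] [ 0.70573997  0.0630427  -0.06301245 -0.70284148] 422.4692676403929
{'time': 0.1, 'joint_pos': array([ 1.08698558e+00,  5.33111106e-02,  1.61417312e+00, -1.32870763e-05,
        1.47597784e+00, -1.18994279e-01]), 'joint_vel': array([-5.53077930e-05, -1.40407168e-03, -2.23684872e-03,  1.27780744e-04,
        1.38926382e-03,  1.74927141e-03]), 'joint_efforts': array([ 4.01765465e-04, -3.94901526e+01, -3.71362495e+01, -3.06416609e-05,
        3.88941611e-03,  1.64034486e-05]), 'tool_pos': array([0.22272125, 0.58336473, 0.23016357]), 'tool_rot': array([ 0.6951837 ,  0.12763499,  0.69556718, -0.12890006]), 'contact_force': array([-0.02349362, -0.03292891, -0.19282066]), 'ft_torque': array([-0.0275822 , -0.05743311,  0.00363396]), 'gripper_width': 0.9997964998648755}
```

View pics/t.png

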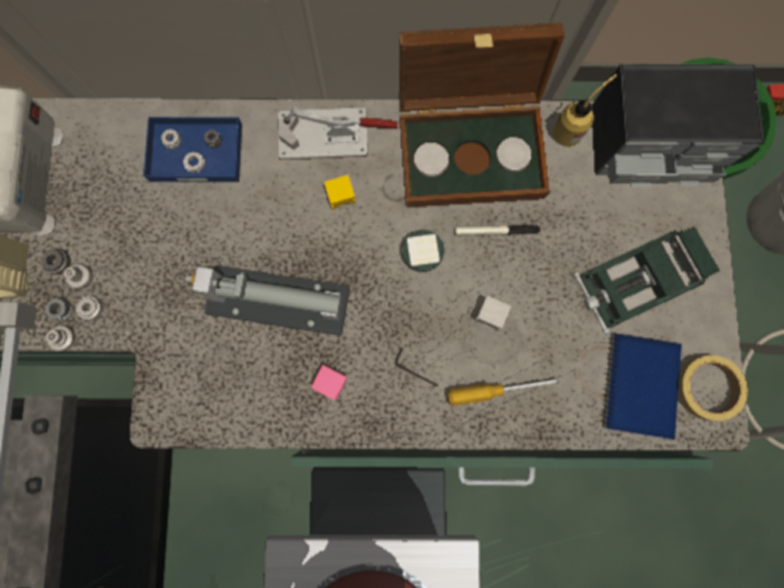

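View pics/a.png

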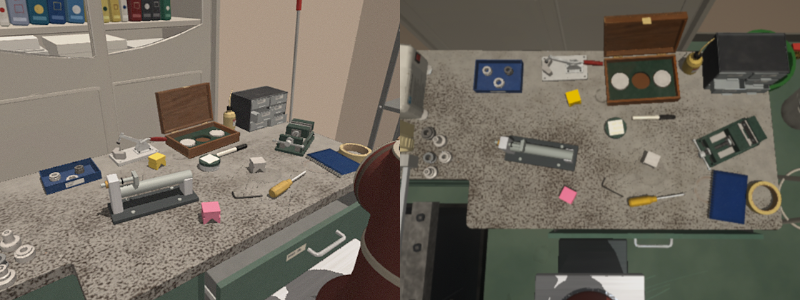

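The top view shows the grey V-block at about (492,311), and the fixture at about (278,298) with its post on the left, which is world +y. Pink and yellow decoys are at (329,382) and (340,190). Next I'll measure with the depth data.

```bash
cat >> h.py <<'E'
from scipy.spatial.transform import Rotation as R
def mat(q): return R.from_quat(np.asarray(q)[[1,2,3,0]]).as_matrix()
def cloud(f):
    z=f['range_z'];v,u=np.mgrid[:z.shape[0],:z.shape[1]]
    p=np.stack([(u-f['cx'])/f['fx']*z,-(v-f['cy'])/f['fy']*z,-z],-1)
    P=p@mat(f['rotation']).T+np.asarray(f['origin']); P[z==0]=np.nan; return P
E
python3 - <<'E'
from h import *
f=load('top');P=cloud(f)
print('bench',P[250,190],P[180,330])
def box(a,b,c,d,lo,hi):
    Q=P[b:d,a:c].reshape(-1,3);Q=Q[(Q[:,2]>lo)&(Q[:,2]<hi)];return Q
for n,b,lo,hi in [('vb',(330,200,375,245),.028,.045),('plate',(140,180,260,245),.007,.018),('postetc',(120,180,180,230),.095,.115),('bar',(140,180,260,245),.068,.08)]:
    Q=box(*b,lo,hi);r=cv2.minAreaRect((Q[:,:2]*1000).astype(np.float32))
    print(n,len(Q),np.nanmedian(Q[:,2]),r,Q.mean(0))
    if n=='bar':
        print(cv2.fitLine((Q[:,:2]*1000).astype(np.float32),cv2.DIST_L2,0,1,1).ravel())
save('c.png',f['img'],(120,170,380,250),3)
E
```

```text
bench [ 0.42930568  0.16984207 -0.00267955] [ 0.58930329 -0.14274619 -0.00066581]
vb 341 0.03466745090309786 ((487.8985595703125, -184.96243286132812), (40.300132751464844, 38.66978073120117), 65.94853973388672) [ 0.48741823 -0.18466087  0.03462837]
plate 2041 0.0118352248955369 ((509.22186279296875, 154.0033416748047), (220.09915161132812, 80.50911712646484), 81.54175567626953) [0.50313391 0.15015434 0.01190061]
postetc 344 0.1025833820157534 ((520.3484497070312, 228.52426147460938), (81.96599578857422, 35.93728256225586), 80.14886474609375) [0.52049433 0.23010769 0.10202736]
bar 896 0.07265677753872646 ((510.59222412109375, 151.2096710205078), (202.9553680419922, 34.031822204589844), 82.98812103271484) [0.50499855 0.13285218 0.07266597]
[1.3401935e-01 9.9097872e-01 5.0499854e+02 1.3285217e+02]
```

View pics/c.png

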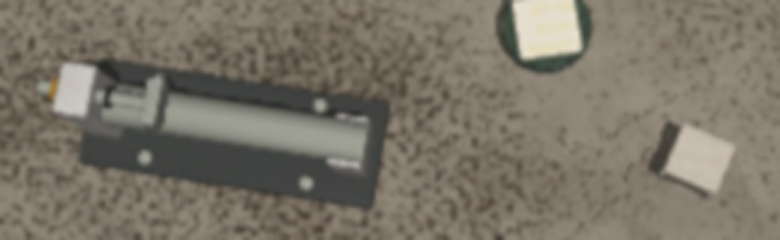

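```bash
cat >> h.py <<'E'
def plan(pos,jaw):
    "shift in mm in tool axes and turn about tool x to reach pos with jaws along world angle jaw (deg, mod 180)"
    s=manip.state();M=mat(s['tool_rot']);d=M.T@(np.asarray(pos)-s['tool_pos'])*1000
    y=M.T@np.array([np.cos(np.radians(jaw)),np.sin(np.radians(jaw)),0]);a=np.arctan2(y[2],y[1])
    print('t',s['time'],'tcp',s['tool_pos'].round(4),'jaw',np.degrees(np.arctan2(M[1,1],M[0,1])).round(2),'tilt x',M[:,0].round(4),'w',s['gripper_width'].round(3),'F',s['contact_force'].round(1),'T',s['ft_torque'].round(2))
    print('shift',d.round(1),'turn',[(a+k*np.pi).round(4) for k in(-1,0,1)],'j',s['joint_pos'].round(2))
E
python3 -c "
from h import *
plan([.487,-.185,.16],66)"
```

```text
Traceback (most recent call last):
  File "h.py", line 23, in plan
    print('t',s['time'],'tcp',s['tool_pos'].round(4),'jaw',np.degrees(np.arctan2(M[1,1],M[0,1])).round(2),'tilt x',M[:,0].round(4),'w',s['gripper_width'].round(3),'F',s['contact_force'].round(1),'T',s['ft_torque'].round(2))
                                                                                                                                       ^^^^^^^^^^^^^^^^^^^^^^^^
AttributeError: 'float' object has no attribute 'round'
```

```bash
sed -i "s/s\['gripper_width'\].round(3)/round(s['gripper_width'],3)/" h.py
python3 -c "
from h import *
plan([.487,-.185,.16],66)"
```

```text
t 0.1 tcp [0.2227 0.5834 0.2302] jaw 69.1 tilt x [-9.0e-04 -1.7e-03 -1.0e+00] w 1.0 F [-0.  -0.  -0.2] T [-0.03 -0.06  0.  ]
shift [  71.2 -623.4  521. ] turn [np.float64(-3.0875), np.float64(0.0541), np.float64(3.1957)] j [ 1.09  0.05  1.61 -0.    1.48 -0.12]
```

Request:
play_rows --pt "0 -311 260 0.027 -1" --pt "0 -623 521 0.054 -1" --pt "0 -623 521 0.054 -1" --pt "0 -623 521 0.054 -1" --pt "0 -623 521 0.054 -1" --pt "0 -623 521 0.054 -1" --pt "0 -623 521 0.054 -1" --pt "0 -623 521 0.054 -1"

```text
time: 1.1
tool_pos: [0.3858, 0.1092, 0.2311]
tool_rot: [0.692, 0.147, 0.691, -0.147]
contact_force: [1.5, -0.0, 0.7]
gripper_width: 0.998
```

```bash
python3 -c "
from h import *
plan([.487,-.185,.16],66)"
```

```text
t 1.1 tcp [0.3858 0.1092 0.2311] jaw 66.02 tilt x [ 6.e-04  1.e-04 -1.e+00] w 0.998 F [ 1.5 -0.   0.7] T [-0.01 -0.03  0.01]
shift [  71.1 -227.7  212. ] turn [np.float64(-3.1412), np.float64(0.0004), np.float64(3.142)] j [ 0.09 -0.53  2.1   0.    1.57 -1.06]
```

Request:
play_rows --pt "70 -225 210 0 -1" --pt "70 -225 210 0 -1" --pt "70 -225 210 0 -1" --pt "70 -225 210 0 -1" --pt "70 -225 210 0 -1" --pt "70 -225 210 0 -1" --pt "70 -225 210 0 -1"

```text
time: 1.98
tool_pos: [0.4857, -0.1797, 0.1606]
tool_rot: [0.691, 0.148, 0.692, -0.147]
contact_force: [0.0, 0.1, 0.6]
gripper_width: 1.001
```

```bash
python3 - <<'E'
from h import *
plan([.487,-.185,.008],66)
f=grab('wrist');P=cloud(f)
m=(P[...,2]>.028)&(P[...,2]<.042)&(np.hypot(P[...,0]-.488,P[...,1]+.185)<.04)
Q=P[m];print(len(Q),np.median(Q[:,2]),cv2.minAreaRect((Q[:,:2]*1000).astype(np.float32)))
save('w.png',f['img'])
E
```

```text
t 1.975 tcp [ 0.4857 -0.1797  0.1606] jaw 65.96 tilt x [-0.0013  0.0011 -1.    ] w 1.001 F [0.  0.1 0.6] T [-0.01  0.01  0.01]
shift [152.6  -4.4   3.6] turn [np.float64(-3.1423), np.float64(-0.0007), np.float64(3.1409)] j [-0.5  -0.15  1.93  0.    1.36 -1.65]
2002 0.03562417253284478 ((488.6836853027344, -184.4178924560547), (40.05359649658203, 38.96501922607422), 66.19700622558594)
```

View pics/w.png

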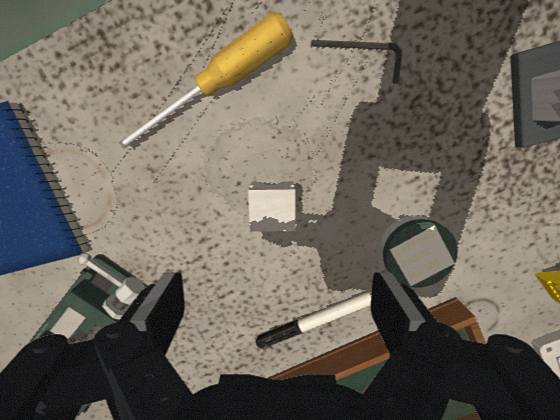

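The wrist view shows the block at (272,205) with the V mouth end at its upper edge, so the jaws lie across its 40 mm width. Lowering to grip.

Request:
play_rows --pt "40 -3 4 0 -1" --pt "90 -3 4 0 -1" --pt "130 -3 4 0 -1" --pt "150 -3 4 0 -1" --pt "150 -3 4 0 -1" --pt "150 -3 4 0 -1"

```text
time: 2.78
tool_pos: [0.4896, -0.1839, 0.013]
tool_rot: [0.693, 0.146, 0.691, -0.147]
contact_force: [0.3, -0.8, 0.8]
gripper_width: 1.0
```

```bash
python3 -c "
from h import *
plan([.4885,-.1845,.010],66)"
```

```text
t 2.775 tcp [ 0.4896 -0.1839  0.013 ] jaw 66.08 tilt x [ 0.0024 -0.0012 -1.    ] w 1.0 F [ 0.3 -0.8  0.8] T [-0.   -0.02  0.03]
shift [ 3.  -1.  -0.8] turn [np.float64(-3.1402), np.float64(0.0014), np.float64(3.143)] j [-0.5   0.06  2.    0.    1.08 -1.66]
```

Request:
play_rows --pt "3 -1 -1 0 -1" --pt "3 -1 -1 0 0.2" --pt "3 -1 -1 0 1" --pt "3 -1 -1 0 1" --pt "3 -1 -1 0 1" --pt "3 -1 -1 0 1"

```text
time: 3.52
tool_pos: [0.4877, -0.185, 0.0089]
tool_rot: [0.692, 0.147, 0.691, -0.147]
contact_force: [-0.2, 0.4, 3.8]
gripper_width: 0.458
```

```bash
python3 -c "
from h import *
plan([.4885,-.1845,.010],66)"
```

```text
t 3.525 tcp [ 0.4877 -0.185   0.0089] jaw 66.0 tilt x [ 9.e-04 -5.e-04 -1.e+00] w 0.458 F [-0.2  0.4  3.8] T [-0.01  0.03 -0.  ]
shift [-1.1  0.8  0.5] turn [np.float64(-3.1416), np.float64(-0.0), np.float64(3.1416)] j [-0.51  0.06  2.01 -0.    1.07 -1.66]
```

Request:
play_rows --pt "-30 0 0 0 1" --pt "-80 0 0 0 1" --pt "-140 0 0 0 1" --pt "-150 0 0 0.1 1" --pt "-150 0 0 0.2 1" --pt "-150 0 0 0.3 1"

```text
time: 4.28
tool_pos: [0.4865, -0.1843, 0.1572]
tool_rot: [0.661, 0.25, 0.662, -0.25]
contact_force: [-0.1, 0.2, -3.1]
gripper_width: 0.458
```

```bash
python3 -c "
from h import *
plan([.485,.0,.17],-8)"
```

```text
t 4.275 tcp [ 0.4865 -0.1843  0.1572] jaw 48.63 tilt x [-0.0017  0.001  -1.    ] w 0.458 F [-0.1  0.2 -3.1] T [ 0.01  0.03 -0.02]
shift [ -12.6  137.3 -122.9] turn [np.float64(-2.1532), np.float64(0.9884), np.float64(4.13)] j [-0.51 -0.14  1.93  0.    1.36 -1.35]
```

Block is held (about 3 N of weight).

Request:
play_rows --pt "-10 45 -40 0.17 1" --pt "-12 90 -82 0.34 1" --pt "-13 137 -123 0.51 1" --pt "-13 137 -123 0.68 1" --pt "-13 137 -123 0.85 1" --pt "-13 137 -123 0.988 1" --pt "-13 137 -123 0.988 1" --pt "-13 137 -123 0.988 1"

```text
time: 5.28
tool_pos: [0.4844, -0.0006, 0.1706]
tool_rot: [-0.465, -0.532, -0.466, 0.533]
contact_force: [-0.3, -0.5, -1.8]
gripper_width: 0.457
```

```bash
python3 - <<'E'
from h import *
plan([.485,.0,.17],-8)
f=grab('wrist');P=cloud(f);save('w2.png',f['img'])
for f,n in((f,'wrist'),(load('top'),'top')):
    P=cloud(f).reshape(-1,3);P=P[np.isfinite(P).all(1)]
    Q=P[(abs(P[:,0]-.509)<.08)&(abs(P[:,1]-.154)<.14)]
    pl=Q[(Q[:,2]>.007)&(Q[:,2]<.017)];print(n,'plate',len(pl),cv2.minAreaRect((pl[:,:2]*1000).astype(np.float32)),np.median(pl[:,2]))
    # local frame, bar free length
    a=np.radians(82);e=np.array([np.cos(a),np.sin(a)]);nn=np.array([-e[1],e[0]])
    l=np.c_[(Q[:,:2]-[.509,.154])@e,(Q[:,:2]-[.509,.154])@nn,Q[:,2]]
    b=l[(abs(l[:,0]+.025)<.045)&(l[:,2]>.064)&(l[:,2]<.08)&(abs(l[:,1])<.025)]
    from scipy.optimize import least_squares
    # cylinder fit r=15: lateral offset + slope, height
    r=least_squares(lambda p:np.hypot(b[:,1]-p[0]-p[1]*(b[:,0]+.045),b[:,2]-p[2])-.015,[0,0,.06],loss='soft_l1',f_scale=.001)
    print('bar',len(b),r.x,'yaw',82+np.degrees(r.x[1]),'axis pt',[.509,.154]+e*-.045+nn*r.x[0],'rms',np.sqrt(np.mean(r.fun**2)))
    s=l[(l[:,2]>.08)&(l[:,2]<.1)&(abs(l[:,1])<.014)&(l[:,0]>.02)&(l[:,0]<.06)]
    if len(s):print('pad x',np.percentile(s[:,0],[1,5,50,95]))
E
```

```text
t 5.275 tcp [ 0.4844 -0.0006  0.1706] jaw -7.69 tilt x [-1.3e-03  2.0e-04 -1.0e+00] w 0.457 F [-0.3 -0.5 -1.8] T [ 0.03 -0.02  0.01]
shift [ 0.6  0.5 -0.7] turn [np.float64(-3.1361), np.float64(0.0054), np.float64(3.147)] j [-0.16 -0.25  2.   -0.    1.4  -0.02]
wrist plate 7268 ((502.5662841796875, 104.06211853027344), (117.850341796875, 80.08570098876953), 81.3039779663086) 0.012626320995919732
bar 4104 [-0.00052773 -0.01283383  0.06035201] yaw 81.26467569705022 axis pt [0.50325981 0.10936449] rms 0.0006094278410827723
top plate 2031 ((509.22186279296875, 154.0033416748047), (220.09915161132812, 80.50911712646484), 81.54175567626953) 0.011827658427851162
bar 581 [ 4.95310679e-05 -1.03818549e-02  5.96273634e-02] yaw 81.40516353141838 axis pt [0.50268816 0.10944483] rms 0.0012332910305541654
pad x [0.03441913 0.03458591 0.03926887 0.05805838]
```

View pics/w2.png

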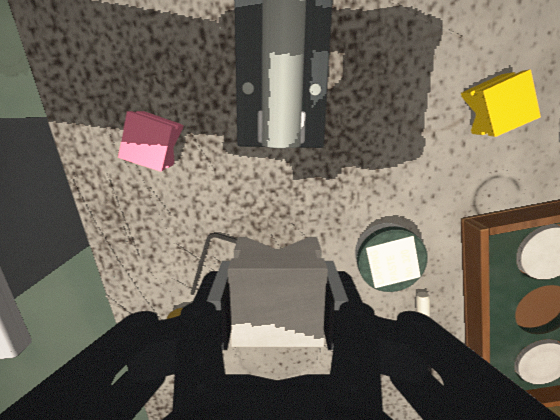

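The view shows the block held square with its V along the bar. The bar end and cradle are at (283,130). The bar fits give a yaw of about 81.3° and an axis point at (0.503, 0.1094). Moving over it now.

```bash
python3 -c "
from h import *
plan([.5031,.1094,.11],-8.7)"
```

```text
t 5.325 tcp [ 0.4846 -0.0006  0.1708] jaw -7.71 tilt x [-1.e-03  2.e-04 -1.e+00] w 0.458 F [-0.  -0.4 -2.1] T [ 0.05  0.01 -0.01]
shift [  60.8    3.7 -111.5] turn [np.float64(-3.1243), np.float64(0.0173), np.float64(3.1588)] j [-0.16 -0.25  1.99  0.    1.4  -0.02]
```

Request:
play_rows --pt "0 2 -50 0.017 1" --pt "0 4 -100 0.017 1" --pt "20 4 -111 0.017 1" --pt "50 4 -111 0.017 1" --pt "61 4 -111 0.017 1" --pt "61 4 -111 0.017 1" --pt "61 4 -111 0.017 1" --pt "61 4 -111 0.017 1"

```text
time: 6.32
tool_pos: [0.5049, 0.1087, 0.1117]
tool_rot: [0.461, 0.538, 0.46, -0.536]
contact_force: [-0.2, -0.2, -2.1]
gripper_width: 0.457
```

```bash
cat > chk.py <<'E'
from h import *
plan([.5031,.1094,.0755],-8.7)
f=grab('wrist');P=cloud(f).reshape(-1,3);P=P[np.isfinite(P).all(1)]
C=np.array([.5031,.1094]);a=np.radians(81.3);e=np.array([np.cos(a),np.sin(a)]);nn=np.array([-e[1],e[0]])
l=np.c_[(P[:,:2]-C)@e,(P[:,:2]-C)@nn,P[:,2]]
b=l[(l[:,0]>.035)&(l[:,0]<.07)&(l[:,2]>.064)&(l[:,2]<.08)&(abs(l[:,1])<.02)]
from scipy.optimize import least_squares
if len(b)>50:
    r=least_squares(lambda p:np.hypot(b[:,1]-p[0]-p[1]*(b[:,0]-.05),b[:,2]-p[2])-.015,[0,0,.06],loss='soft_l1',f_scale=.001)
    print('bar lat',r.x[0],'dyaw',np.degrees(r.x[1]),'z',r.x[2],len(b))
s=manip.state();z0=s['tool_pos'][2]
c=(s['tool_pos'][:2]-C)@e
t=l[(abs(l[:,0]-c)<.03)&(abs(l[:,1])<.03)&(abs(l[:,2]-z0-.026)<.006)]
if len(t):
    print('top z',np.median(t[:,2]),'tcp+',np.median(t[:,2])-z0,'rect',cv2.minAreaRect((t[:,:2]*1000).astype(np.float32)))
    A=np.c_[t[:,:2]-t[:,:2].mean(0),np.ones(len(t))];print('tilt deg (along,lat)',np.degrees(np.linalg.lstsq(A,t[:,2],rcond=None)[0][:2]))
p=l[(l[:,2]>.083)&(l[:,2]<.098)&(abs(l[:,1])<.012)&(l[:,0]>.06)&(l[:,0]<.11)]
if len(p):print('pad x from axis pt',np.percentile(p[:,0],[2,10,50]))
import sys
if len(sys.argv)>1: save(sys.argv[1],f['img'])
E
python3 chk.py w3.png
```

```text
t 6.325 tcp [0.5049 0.1087 0.1117] jaw -8.78 tilt x [ 2.5e-03  2.0e-04 -1.0e+00] w 0.457 F [-0.2 -0.2 -2.1] T [-0.   -0.03  0.02]
shift [36.2 -1.9 -0.4] turn [np.float64(-3.143), np.float64(-0.0014), np.float64(3.1402)] j [ 0.07 -0.1   1.97  0.    1.27  0.22]
bar lat -4.924394919130069e-05 dyaw 0.06269390618977853 z 0.06033153059713802 3067
top z 0.13843507594618062 tcp+ 0.02688093796927557 rect ((-0.44079017639160156, -0.12237739562988281), (39.726810455322266, 59.925567626953125), 1.087528944015503)
tilt deg (along,lat) [-1.91301021 -0.10564487]
pad x from axis pt [0.08063433 0.09205082 0.10035248]
```

View pics/w3.png

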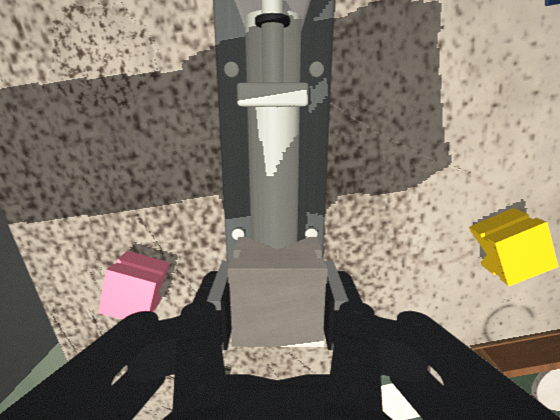

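Block and bar are in line in the picture: bar edges at columns 248–301, block at 228–326. That puts the bar about 2 mm left of the block, which agrees with the computed −1.9 mm.

Request:
play_rows --pt "0 -2 0 0 1" --pt "10 -2 0 0 1" --pt "22 -2 0 0 1" --pt "30 -2 0 0 1" --pt "33 -2 0 0 1" --pt "33 -2 0 0 1" --pt "33 -2 0 0 1"

```text
time: 7.25
tool_pos: [0.5022, 0.1091, 0.0777]
tool_rot: [0.46, 0.537, 0.46, -0.537]
contact_force: [0.0, 0.3, -2.1]
gripper_width: 0.456
```

```bash
python3 chk.py
```

```text
t 7.25 tcp [0.5022 0.1091 0.0777] jaw -8.77 tilt x [ 6.e-04  0.e+00 -1.e+00] w 0.456 F [ 0.   0.3 -2.1] T [ 0.03  0.04 -0.06]
shift [ 2.2  0.8 -0.4] turn [np.float64(-3.1427), np.float64(-0.0011), np.float64(3.1405)] j [ 0.07 -0.06  2.   -0.    1.21  0.22]
bar lat 8.00394671372612e-06 dyaw -0.02417852611254745 z 0.06032452343039145 4452
top z 0.10435877614806367 tcp+ 0.026604146737056633 rect ((-0.40112876892089844, 0.023965835571289062), (59.97317123413086, 39.605072021484375), 89.85643005371094)
tilt deg (along,lat) [-1.79645726 -0.08550994]
pad x from axis pt [0.08062453 0.0927592  0.10067977]
```

Request:
play_rows --pt "1 0.5 0 0 1" --pt "2 0.5 0 0 1" --pt "2 0.5 0 0 1"

```text
time: 7.68
tool_pos: [0.5023, 0.109, 0.0752]
tool_rot: [-0.46, -0.537, -0.46, 0.537]
contact_force: [-0.2, -0.0, -1.5]
gripper_width: 0.458
```

Request:
play_rows --pt "0.5 0 0 0 1" --pt "1 0 0 0 1" --pt "1 0 0 0 1"

```text
time: 8.05
tool_pos: [0.5028, 0.109, 0.0746]
tool_rot: [0.461, 0.537, 0.46, -0.537]
contact_force: [0.4, -0.8, -1.1]
gripper_width: 0.457
```

Request:
play_rows --pt "0.5 0 0 0 1" --pt "1 0 0 0 1" --pt "1 0 0 0 1"

```text
time: 8.43
tool_pos: [0.5029, 0.109, 0.0745]
tool_rot: [0.46, 0.537, 0.46, -0.537]
contact_force: [-2.7, -0.6, 5.4]
gripper_width: 0.458
```

```bash
python3 chk.py
```

```text
t 8.425 tcp [0.5029 0.109  0.0745] jaw -8.77 tilt x [ 6.e-04 -1.e-04 -1.e+00] w 0.458 F [-2.7 -0.6  5.4] T [-0.13  0.44 -0.03]
shift [-1.   0.2 -0.4] turn [np.float64(-3.1428), np.float64(-0.0012), np.float64(3.1404)] j [ 0.07 -0.06  2.   -0.    1.2   0.22]
bar lat 1.0682709975387441e-05 dyaw 0.017146763044193217 z 0.06033118778905022 4644
top z 0.10120985435800495 tcp+ 0.026718640747120145 rect ((-0.12162590026855469, -0.10116958618164062), (39.428192138671875, 59.92878723144531), 0.6547654867172241)
tilt deg (along,lat) [-1.85229019 -0.10174118]
pad x from axis pt [0.08062391 0.09277763 0.10089462]
```

Request:
play_rows --pt "-0.5 -0.5 0 0 1" --pt "-0.5 -0.5 0 0 0.05" --pt "-0.5 -0.5 0 0 0.0" --pt "-0.5 -0.5 0 0 -0.15" --pt "-0.5 -0.5 0 0 -0.3" --pt "-0.5 -0.5 0 0 -0.3"

```text
time: 9.22
tool_pos: [0.5018, 0.1091, 0.0737]
tool_rot: [-0.46, -0.537, -0.46, 0.537]
contact_force: [0.3, 0.2, -0.1]
gripper_width: 0.65
```

```bash
python3 chk.py w4.png
```

```text
t 9.225 tcp [0.5018 0.1091 0.0737] jaw -8.76 tilt x [-3.e-04 -0.e+00 -1.e+00] w 0.65 F [ 0.3  0.2 -0.1] T [-0.02  0.01 -0.  ]
shift [-1.8  1.3 -0.5] turn [np.float64(-3.1427), np.float64(-0.0011), np.float64(3.1405)] j [ 0.07 -0.06  2.   -0.    1.2   0.22]
bar lat -1.3878852437882356e-05 dyaw 0.10230271818637356 z 0.06031959772999127 4691
top z 0.10121069874525304 tcp+ 0.02749502803092685 rect ((-0.41513633728027344, 0.07522773742675781), (59.989070892333984, 39.6861686706543), 89.65856170654297)
tilt deg (along,lat) [-2.282166   -0.34181327]
pad x from axis pt [0.09167491 0.09330355 0.10107909]
```

View pics/w4.png

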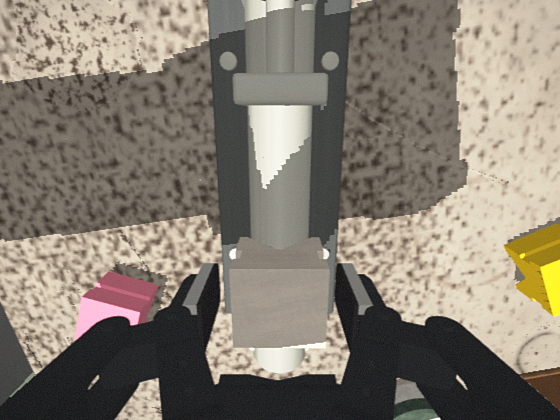

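Released: the block sits alone on the bar at (280,305) with gaps to both fingers (left 19 px, right 10 px). The sensed force is near zero. I'll wait over a second while centring the jaws by +1.3 mm.

Request:
play_rows --pt "-1 1.3 0 0 -0.3" --pt "-1 1.3 0 0 -0.3" --pt "-1 1.3 0 0 -0.3" --pt "-1 1.3 0 0 -0.3" --pt "-1 1.3 0 0 -0.3" --pt "-1 1.3 0 0 -0.3" --pt "-1 1.3 0 0 -0.3" --pt "-1 1.3 0 0 -0.3"

```text
time: 10.28
tool_pos: [0.5032, 0.1089, 0.0748]
tool_rot: [-0.46, -0.537, -0.46, 0.537]
contact_force: [-0.5, -0.2, -0.4]
gripper_width: 0.651
```

Request:
play_rows --pt "0 0 0 0 -0.3" --pt "0 0 0 0 -0.3" --pt "0 0 0 0 -0.3"

```text
time: 10.65
tool_pos: [0.5032, 0.1089, 0.0748]
tool_rot: [-0.46, -0.537, -0.46, 0.537]
contact_force: [0.6, -0.7, -0.4]
gripper_width: 0.646
```

```bash
cat >> chk.py <<'E'
q=l[(abs(l[:,0]-c)<.024)&(abs(l[:,1])<.0215)&(l[:,2]>.0985)&(l[:,2]<.104)]
if len(q):
    print('block n',len(q),'rect',cv2.minAreaRect((q[:,:2]*1000).astype(np.float32)))
    k=q[(abs(q[:,0]-c)<.015)&(abs(q[:,1])<.016)]
    A=np.c_[k[:,:2]-k[:,:2].mean(0),np.ones(len(k))];print('tilt2',np.degrees(np.linalg.lstsq(A,k[:,2],rcond=None)[0][:2]),'z',np.median(k[:,2]))
E
python3 chk.py
```

```text
t 10.65 tcp [0.5032 0.1089 0.0748] jaw -8.77 tilt x [ 0. -0. -1.] w 0.646 F [ 0.6 -0.7 -0.4] T [0.04 0.01 0.01]
shift [-0.7 -0.2 -0.5] turn [np.float64(-3.1427), np.float64(-0.0012), np.float64(3.1404)] j [ 0.07 -0.06  2.   -0.    1.2   0.22]
bar lat 6.774828595644468e-07 dyaw 0.02987608320340621 z 0.0603087796975335 4628
top z 0.10123524810380155 tcp+ 0.026444268643817423 rect ((-0.06201934814453125, 0.0017299652099609375), (59.967811584472656, 39.10034942626953), 89.95502471923828)
tilt deg (along,lat) [-1.82181114 -0.26543182]
pad x from axis pt [0.09155069 0.09320443 0.10117894]
block n 7764 rect ((-0.09388160705566406, 0.36061859130859375), (39.14204025268555, 40.332332611083984), 0.3207166790962219)
tilt2 [-0.10011086 -0.53691887] z 0.10130549401986924
```

Request:
play_rows --pt "0 -0.2 0 0 -0.1" --pt "0 -0.2 0 0 0" --pt "0 -0.2 0 0 0.1" --pt "0 -0.2 0 0 1" --pt "0 -0.2 0 0 1" --pt "0 -0.2 0 0 1"

```text
time: 11.45
tool_pos: [0.503, 0.109, 0.075]
tool_rot: [-0.46, -0.537, -0.46, 0.537]
contact_force: [-2.2, 1.1, 4.9]
gripper_width: 0.456
```

```bash
python3 chk.py
```

```text
t 11.45 tcp [0.503 0.109 0.075] jaw -8.77 tilt x [-2.e-04  0.e+00 -1.e+00] w 0.456 F [-2.2  1.1  4.9] T [ 0.09  0.51 -0.05]
shift [-0.5  0.1 -0.5] turn [np.float64(-3.1428), np.float64(-0.0012), np.float64(3.1404)] j [ 0.07 -0.06  2.    0.    1.2   0.22]
bar lat 8.897047917394256e-06 dyaw -0.029558194236683343 z 0.060317204401036974 4608
top z 0.10122672392861486 tcp+ 0.026176994399025905 rect ((-0.26410675048828125, 0.03855323791503906), (59.9919319152832, 39.27159118652344), 89.74810028076172)
tilt deg (along,lat) [-1.50764248  0.06132981]
pad x from axis pt [0.08062823 0.09281262 0.10072895]
block n 7814 rect ((-0.26512908935546875, 0.03857994079589844), (42.97199249267578, 39.27157211303711), 89.75186920166016)
tilt2 [-0.01022442  0.056073  ] z 0.10125058838807742
```

Request:
play_rows --pt "0 -0.3 -5 0 1" --pt "0 -0.3 -14 0 1" --pt "0 -0.3 -24 0 1" --pt "0 -0.3 -34 0 1" --pt "0 -0.3 -44 0 1" --pt "0 -0.3 -52 0 1" --pt "0 -0.3 -56 0 1" --pt "0 -0.3 -56 0 1"

```text
time: 12.5
tool_pos: [0.5114, 0.1644, 0.075]
tool_rot: [0.461, 0.537, 0.46, -0.537]
contact_force: [-2.9, -1.9, 3.7]
gripper_width: 0.454
```

```bash
python3 chk.py w5.png
```

```text
t 12.5 tcp [0.5114 0.1644 0.075 ] jaw -8.75 tilt x [ 3.e-04 -2.e-04 -1.e+00] w 0.454 F [-2.9 -1.9  3.7] T [-0.27  0.41  0.04]
shift [-0.5  0.1 55.7] turn [np.float64(-3.1425), np.float64(-0.0009), np.float64(3.1407)] j [ 0.17 -0.    1.95 -0.    1.2   0.33]
top z 0.1012192825388913 tcp+ 0.026199240088473214 rect ((60.892173767089844, 0.010728836059570312), (59.98335647583008, 49.664878845214844), 89.87174987792969)
tilt deg (along,lat) [-0.767874   0.0789975]
pad x from axis pt [0.07432622 0.07465294 0.09102758]
block n 7795 rect ((55.863643646240234, -0.01656341552734375), (42.93718719482422, 39.62685775756836), 89.9376220703125)
tilt2 [0.05631202 0.0847777 ] z 0.10122207027472
```

View pics/w5.png

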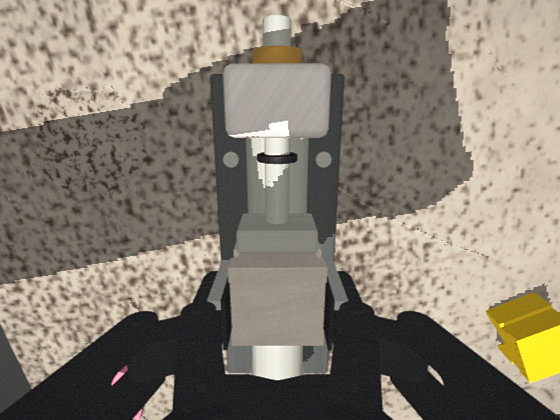

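The block is at (277,300), about 5 mm short of the pad (top at (277,235)). The ring is at (277,157) and the post face at row 137. Pressing in stages.

Request:
play_rows --pt "0 -0.3 -2 0 1" --pt "0 -0.3 -4 0 1" --pt "0 -0.3 -6 0 1" --pt "0 -0.3 -8 0 1" --pt "0 -0.3 -10 0 1" --pt "0 -0.3 -11 0 1" --pt "0 -0.3 -11 0 1"

```text
time: 13.42
tool_pos: [0.5128, 0.1737, 0.075]
tool_rot: [-0.461, -0.536, -0.459, 0.537]
contact_force: [-1.7, -7.6, 6.7]
gripper_width: 0.455
```

```bash
cat >> chk.py <<'E'
print('F along bar',s['contact_force'][:2]@e,'lat',s['contact_force'][:2]@nn,'tcp along',c)
g=l[(l[:,2]>.0975)&(l[:,2]<.106)&(abs(l[:,1])<.013)&(l[:,0]>c+.018)&(l[:,0]<.112)]
if len(g): print('pad back edge (90=out)',np.percentile(g[:,0],[90,97,99.5])*1000)
w=l[(abs(l[:,1])<.004)&(l[:,0]>.095)&(l[:,0]<.135)&(l[:,2]>.08)]
for x in np.arange(.095,.133,.0015):
    j=w[(w[:,0]>=x)&(w[:,0]<x+.0015)]
    if len(j):print('%.1f:%.1f'%(x*1000,j[:,2].max()*1000),end=' ')
print()
E
python3 chk.py
```

```text
t 13.425 tcp [0.5128 0.1737 0.075 ] jaw -8.76 tilt x [ 1.0e-04 -3.3e-03 -1.0e+00] w 0.455 F [-1.7 -7.6  6.7] T [-1.14  0.45  0.06]
shift [-0.3  0.2 65.1] turn [np.float64(-3.1426), np.float64(-0.001), np.float64(3.1406)] j [ 0.19  0.01  1.93 -0.    1.2   0.34]
top z 0.10125067785146176 tcp+ 0.026235546817988967 rect ((70.27798461914062, 0.024494171142578125), (49.16185760498047, 59.93550109863281), 0.002678523538634181)
tilt deg (along,lat) [-0.8900924   0.01117229]
pad x from axis pt [0.09381254 0.09404695 0.0974968 ]
block n 8382 rect ((67.44366455078125, -0.02010345458984375), (42.76735305786133, 43.33845520019531), 89.53789520263672)
tilt2 [-0.15028988  0.08625812] z 0.10123072357374491
F along bar -7.707142963431522 lat 2.6547267104533576 tcp along 0.06505881272710606
pad back edge (90=out) [94.04337697 94.36017347 94.62786168]
95.0:95.4 96.5:95.3 98.0:95.6 99.5:95.4 101.0:95.3 102.5:95.6 104.0:95.9 105.5:95.8 107.0:96.0 108.5:95.9 110.0:96.4 111.5:95.7 113.0:95.5 114.5:95.6 116.0:95.3 117.5:96.3 119.0:98.8 120.5:99.1 122.0:98.3 123.5:95.8 125.0:103.9 126.5:105.2 128.0:106.0 129.5:106.4 131.0:106.0 132.5:106.2
```

Request:
play_rows --pt "0 -0.3 -1 0 1" --pt "0 -0.3 -2 0 1" --pt "0 -0.3 -3 0 1" --pt "0 -0.3 -4 0 1" --pt "0 -0.3 -4.5 0 1" --pt "0 -0.3 -4.5 0 1"

```text
time: 14.22
tool_pos: [0.5133, 0.1772, 0.075]
tool_rot: [-0.462, -0.536, -0.459, 0.538]
contact_force: [-2.1, -10.7, 5.9]
gripper_width: 0.458
```

```bash
python3 chk.py
```

```text
t 14.225 tcp [0.5133 0.1772 0.075 ] jaw -8.77 tilt x [ 1.0e-04 -5.4e-03 -1.0e+00] w 0.458 F [ -2.1 -10.7   5.9] T [-1.66  0.41  0.01]
shift [-0.1  0.2 68.6] turn [np.float64(-3.1427), np.float64(-0.0012), np.float64(3.1404)] j [ 0.2   0.01  1.93 -0.01  1.2   0.35]
top z 0.1012698064917529 tcp+ 0.02624174183816827 rect ((73.86238098144531, 0.05909919738769531), (59.97456741333008, 49.17908477783203), 89.03235626220703)
tilt deg (along,lat) [-0.97661357  0.03833833]
pad x from axis pt [0.0972676  0.09749892 0.09905343]
block n 8381 rect ((70.81766510009766, -0.030130386352539062), (42.88569641113281, 43.51509094238281), 89.919677734375)
tilt2 [-0.30390669 -0.03373273] z 0.10125856744523513
F along bar -10.476566584955139 lat 0.2790419375067952 tcp along 0.06857849372652094
pad back edge (90=out) [97.55096795 97.86413489 98.13435352]
95.0:102.6 96.5:103.0 98.0:100.7 99.5:95.9 101.0:95.6 102.5:95.6 104.0:95.5 105.5:95.6 107.0:95.6 108.5:95.5 110.0:95.2 111.5:95.3 113.0:95.5 114.5:95.7 116.0:95.7 117.5:95.3 119.0:95.9 120.5:95.6 122.0:98.6 123.5:98.5 125.0:103.7 126.5:105.5 128.0:105.9 129.5:106.0 131.0:106.4 132.5:106.4
```

Request:
play_rows --pt "0.2 0 -1 0 1" --pt "0.2 0 -1.8 0 1" --pt "0.2 0 -2.4 0 1" --pt "0.2 0 -2.4 0 1" --pt "0.2 0 -2.4 0 1"

```text
time: 14.9
tool_pos: [0.5136, 0.1791, 0.075]
tool_rot: [-0.462, -0.535, -0.459, 0.538]
contact_force: [-4.9, -12.9, 7.2]
gripper_width: 0.46
```

```bash
python3 chk.py; python3 - <<'E'
from h import *
w=grab('wrist');s=grab('scene')
a=cv2.resize(w['img'][80:380,160:400],None,fx=1.67,fy=1.67,interpolation=cv2.INTER_CUBIC)
b=cv2.resize(s['img'][200:330,100:310],(390,241),interpolation=cv2.INTER_CUBIC)
im=np.zeros((a.shape[0],a.shape[1]+390,3),np.uint8);im[:,:a.shape[1]]=a;im[:241,a.shape[1]:]=b
save('w6.png',im)
E
```

```text
t 14.9 tcp [0.5136 0.1791 0.075 ] jaw -8.76 tilt x [-3.0e-04 -6.4e-03 -1.0e+00] w 0.46 F [ -4.9 -12.9   7.2] T [-1.89  0.57  0.03]
shift [-0.   0.2 70.5] turn [np.float64(-3.1426), np.float64(-0.0011), np.float64(3.1405)] j [ 0.2   0.01  1.93 -0.01  1.2   0.36]
top z 0.10126924719287 tcp+ 0.026245010587372553 rect ((75.66517639160156, 0.04391670227050781), (59.928157806396484, 49.49527359008789), 89.79866790771484)
tilt deg (along,lat) [-1.01489612  0.05405447]
pad x from axis pt [0.09919487 0.09939587 0.10002859]
block n 8356 rect ((72.69097900390625, -0.021314620971679688), (43.581764221191406, 42.96888732910156), 0.03359859809279442)
tilt2 [-0.22980135  0.10781206] z 0.10125026963619509
F along bar -13.040651485166702 lat 2.213446604906961 tcp along 0.07049110341271496
pad back edge (90=out) [ 99.49135104  99.80602098 100.0905371 ]
95.0:103.2 96.5:103.1 98.0:102.6 99.5:101.9 101.0:95.6 102.5:95.7 104.0:95.8 105.5:95.6 107.0:95.3 108.5:95.4 110.0:95.0 111.5:95.5 113.0:95.4 114.5:95.5 116.0:96.1 117.5:96.1 119.0:95.9 120.5:95.4 122.0:95.8 123.5:95.4 125.0:103.8 126.5:105.4 128.0:106.3 129.5:105.8 131.0:106.3 132.5:106.1
```

View pics/w6.png

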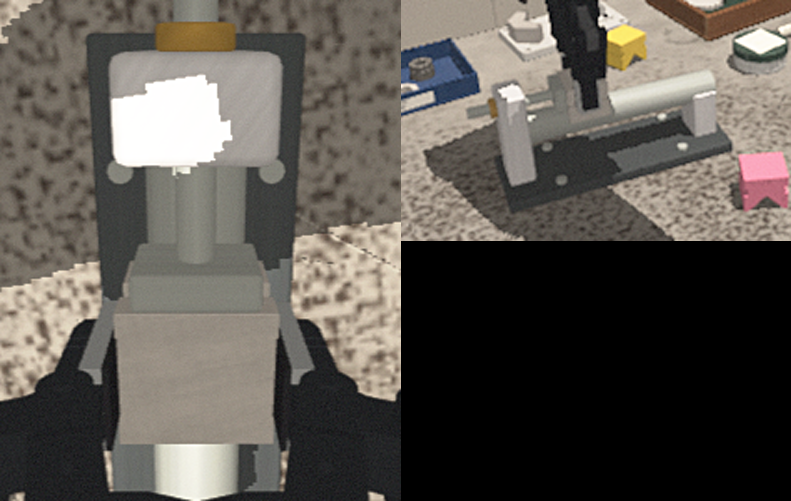

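Request:
play_rows --pt "0 0 0 0 1" --pt "0 0 0 0 1" --pt "0 0 0 0 1" --pt "0 0 0 0 1" --pt "0 0 0 0 1" --pt "0 0 0 0 1"

```text
time: 15.8
tool_pos: [0.5136, 0.1791, 0.075]
tool_rot: [-0.462, -0.535, -0.459, 0.538]
contact_force: [-3.6, -12.6, 7.4]
gripper_width: 0.454
```

```bash
python3 chk.py | grep -E "tcp|pad|along|tilt2"; python3 -c "
from h import *
print(manip.job_done())"
```

```text
t 15.8 tcp [0.5136 0.1791 0.075 ] jaw -8.76 tilt x [-3.0e-04 -6.4e-03 -1.0e+00] w 0.454 F [ -3.6 -12.6   7.4] T [-1.87  0.57  0.07]
top z 0.10127194522029664 tcp+ 0.02622515509350233 rect ((75.75894165039062, 0.035419464111328125), (48.9935188293457, 59.909393310546875), 0.03169120475649834)
tilt deg (along,lat) [-1.0031558   0.01871701]
pad x from axis pt [0.09919258 0.09941502 0.10005098]
tilt2 [-0.25010421  0.14271572] z 0.1012528247099197
F along bar -13.339500906610981 lat 1.027286353419051 tcp along 0.07049349831420158
pad back edge (90=out) [ 99.46740062  99.78651819 100.07853026]
the job is handed in; nothing more can be done
None
```

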